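Sweep up the spilled jaggery, then bring its jar to the front and hold the carousel

ROBOT

A 6-joint arm with a two-finger parallel gripper is mounted at the origin on the work surface. World frame = base frame: x ahead of the robot, y to its left, z up, the work surface at z = 0. Lengths are in m, angles in rad, forces in N, time in s.
With the tool pointing down it reaches from about 0.425 to 0.95 m from the base axis. Payload 3.5 kg.
Tool frame: the origin (TCP) lies on the mounting face of the last link; the fingertips stand 173 mm ahead of it and the grasp point (between the pads) lies manip.grasp_offset ahead of it (manip.grasp_offset is the distance from the TCP to the grasp point, in m); x points along the fingers, y is the direction in which the jaws open and shut, and the axes are right-handed (so a half turn about x gives the same grasp; the last joint's range is limited). The gripper opens to 85 mm and grips with 20 to 120 N. Pads are 22 mm wide; open, the fingers measure 114 mm over their backs; the gripper's body (76 mm by 85 mm) begins 54 mm behind the grasp point. The pads swing forward as they close: fully open they stand 13 mm farther back than shut.
Start: joints at [-1.368, 0.286, 1.577, -0, 1.279, -0.15], TCP at [0.233, -0.633, 0.405] pointing down, gripper open.
Joint ranges: [-2.77, 2.77], [-0.9, 2.22], [0.21, 2.48], [-1.53, 4.67], [0.24, 2.81], [-2.84, 2.84]. Speed limits (rad/s): [2.79, 2.79, 3.14, 3.14, 3.14, 3.14].

INTERFACE

Orientations are given as a rotation vector (axis times angle).
In Python, from workcell import manip gives the robot as it stands.
- The arm moves only by the tool drive_tool, never from a script. Its argument "commands" is a list of rows, each a list of 3 entries, a list of its own where there are three numbers: the gripper command: -1 is fully open, 1 is shut, values between are in proportion, then the shift along the tool's x, y, z in units of 60 mm (1.0 is 60 mm), then the turn, a rotation vector about the tool's x, y, z in units of 6 degrees (1.0 is 6 degrees). In form: [[grip, [dx, dy, dz], [ax, ay, az]], ...]. A call has 1 to 5 rows; each row shifts and turns the commanded pose from where the row before left it, along the tool's axes as they then stand; what a row does not reach is not made up. A row lasts 1/8 s, in which the tool goes at most 62.5 mm and 10.7 degrees, less where a joint would pass 70% of its speed; a pose out of reach is approached as far as the arm can. A call is refused whole if a number of a shift passes 1 or a number of a turn 1, either way. A call with a gripper value outside its range is refused whole. The fingers move at their own pace and stop on an object; the grip force is fixed at half the most. Time passes only in rows, so rows that do not move let the fingers close. It gives the time, the measured TCP pose, the force and the opening at its end, in the units of the state.
- manip.read_state(): the state, without advancing time (a new reading comes with each control period).
- manip.camera(name): name is "scene" or "top" or "wrist"; returns the picture (420x560x3 uint8, red, green, blue); there is no depth.
- manip.camera_params(name): a dict with "vertical_fov" (degrees; the focal length in pixels is half the picture's height over the tangent of half this angle, whatever the lens; pixels are square), "cx", "cy" (the principal point, pixels), "R" (3x3) and "t" (3): a world point X has camera coordinates R X + t; the wrist camera has in their place "T_tool_cam" (4x4, takes a point from camera to tool coordinates, whose origin is the TCP and whose axes are the tool frame's). Camera axes: x right, y down, z forward; pixel columns grow to the right and rows downward; lengths in m; the calibration is good to about 2 mm. A picture is of the moment at which its call begins: read the wrist's pose just before it. camera_params takes no time and is no camera call.
- manip.finish_job(): hands the job in, once; it reports no verdict.
Trained networks look in the newest picture that a camera, given by its name, has taken for a name from the list of things; names that differ only in an ending like _2 or _b are one class to them, and where a whole thing is asked for, a point or a joint stands for the part that bears it (a point fixed in the world has none). Each returns a list of dicts, best first, with "score" (0 to 1); they miss things now and then, are a little off and sometimes report something else, mostly with a low value. They report only what shows in the picture. A call takes as long as a camera call. They do not tell look-alikes from the thing itself.
- manip.recognise(camera, label): "at" ([x, y, z] in m, in world coordinates, good to about 4 mm: the middle of the surface that is visible of it).
- manip.regions_of(camera, label): "mask" (420x560 bool, what is visible of it).
The state is a dict: "t": time; "joints": joint angles; "qd": joint speeds; "tau": joint torques, N m; "eef_pos": TCP position; "orientation": TCP orientation; "wrist_force": force on the tool from outside, world axes, zero at the start; "moment": the same for the moment, N m; "gripper_width": opening from 0.0 (shut) to 1.0 (fully open).
Only numpy, scipy, OpenCV 4.12 (cv2) and the standard library are available. Lean on these libraries where they do the work, as an engineer would, in place of code of your own. Each camera call takes 0.05 s, during which the arm holds its last target.

TASK

With the green hand sweeper, and without touching them with the gripper, sweep the three spilled jaggery lumps right into the open steel tray, then stand the sweeper upright on the shelf clear of the tray and let go of it. Then turn the spice carousel until the orange-lidded jaggery jar stands squarely in line with the black pointer on the base, and finish while still firmly holding the carousel still there with the gripper, ready for the jar to be refilled. Leave the other things on the shelf where they stand.

Things in the scene. Friction and masses are not known exactly. Their poses are not given: they have to be found in the camera images.
- carousel_base: fixed round white base of the spice carousel, 250 mm across, 12 mm high, with a black pointer tab (26 mm wide) sticking out of its front, from 117 to 162 mm from the axis. Origin on the turning axis at shelf height; its own -x axis points along the pointer, z up. The whole base may stand turned by up to 0.4 rad
- platter: turning wooden platter of the carousel, 236 mm across, carrying six 56 mm wide jars clipped in at 60 degree spacing, centres 85 mm from the axis, lids up to 95 mm above the shelf. It turns endlessly either way about its z axis with light friction (about 0.05 N m) and stays where it is left. Origin on the axis, 15 mm above the shelf; the marked jar stands on its own -x axis and the handle bar on top lies along its x axis
- carousel_handle (a point): centre of the black handle bar on top of the carousel's post: on the turning axis, 147 mm above the shelf. The bar is 76 mm long (along the platter's x axis), 16 mm thick and 34 mm high (130 to 164 mm above the shelf)
- marked_jar (a point): centre of the lid top of the marked jar, the only one with an orange lid and band (other lids are white); fixed to the platter 85 mm from the turning axis, 95 mm above the shelf
- tray: fixed open-fronted steel catch tray: floor 2 mm thick, 158 mm wide inside, 100 mm deep, 26 mm high walls at both sides and at the back, a shallow 15 mm ramp before the mouth. Origin at the middle of its mouth on the shelf; its own +x axis points into the tray, y across it
- tray_middle (a point): middle of the tray floor, 50 mm inside the mouth
- sweeper: loose hand sweeper standing upright, about 160 g: green head 132 mm long (its own y axis), 28 mm high, H-shaped seen from above (16 mm thick bar in the middle, end cheeks 50 mm along x and 8 mm thick, so both sides sweep alike), and an upright wooden handle in the middle, 22 mm thick along x, 40 mm wide along y, from 28 to 110 mm height. Origin at the middle of its underside
- lump1: loose brown jaggery lump, about 24 mm wide, 18 mm tall, 14 g, lying in front of the tray's mouth. Origin at the middle of its underside
- lump2: loose brown jaggery lump, about 25 mm wide, 16 mm tall, 14 g, lying in front of the tray's mouth. Origin at the middle of its underside
- lump3: loose brown jaggery lump, about 23 mm wide, 19 mm tall, 14 g, lying in front of the tray's mouth. Origin at the middle of its underside
- dabba: round stainless storage tin, 124 mm across, 85 mm tall with its lid knob. A loose bystander; origin under its middle
- ghee_pot: round-bellied steel ghee pot with lid, 94 mm across, 105 mm tall. A loose bystander; origin under its middle
- ceramic_pot: white ceramic pot, 96 mm across, 116 mm tall with its cork-style stopper. A loose bystander; origin under its middle
- lemon_squeezer: yellow plastic lemon squeezer lying down, 68 mm wide, about 46 mm tall; its origin is under the cup, two handles run 170 mm from there to its own -x. A loose bystander
- steel_tumbler: open steel tumbler, 68 mm across, 85 mm tall. A loose bystander; origin under its middle
- salt_jar: clear jar with a blue cap, 60 mm across, 95 mm tall. A loose bystander; origin under its middle
There are look-alikes about, which are no part of the job. Several things look just like the sweeper: the one meant starts farthest from the robot's base.

How it is judged:
On the way, in this order (a step that is already met when the one before it is completed fails the run):
1. all three lumps are inside the tray, the sweeper still in the gripper (x of lump1 in the frame of tray between 0.01 and 0.102 m and y of lump1 in the frame of tray between -0.08 and 0.08 m and height (world z) of each of lump1, lump2, lump3 below 0.022 m and x of lump2 in the frame of tray between 0.01 and 0.102 m and y of lump2 in the frame of tray between -0.08 and 0.08 m and x of lump3 in the frame of tray between 0.01 and 0.102 m and y of lump3 in the frame of tray between -0.08 and 0.08 m and contact force between the fingers and sweeper above 0.5 N), for 0.1 s.
2. the sweeper stands released on the shelf, clear of the tray (contact force between the fingers and sweeper below 0.1 N and angle between sweeper's own z axis and vertical below 0.1 rad and height (world z) of sweeper between -0.008 and 0.008 m and contact force between sweeper and tray below 0.05 N and horizontal distance between sweeper and tray_middle above 0.08 m and linear speed of sweeper below 0.03 m/s), for 0.2 s.
3. the orange-lidded jar is in line with the pointer and the gripper holds the carousel (x of marked_jar in the frame of carousel_base below -0.06 m and y of marked_jar in the frame of carousel_base between -0.012 and 0.012 m and contact force between the fingers and platter above 2 N and angular speed of platter below 0.06 rad/s), for 0.2 s.
At the end, for the whole second after the job is handed in: Lump centres 10 mm or more inside the tray; sweeper released, upright (0.1 rad) on the shelf, not touching the tray, 80 mm or more from its middle; marked jar within 12 mm (8 degrees) of the pointer line; platter still, fingers pressing on it with over 2 N for the last second (all of step 2 and all of step 3 and x of lump1 in the frame of tray between 0.01 and 0.102 m and y of lump1 in the frame of tray between -0.08 and 0.08 m and height (world z) of each of lump1, lump2, lump3 below 0.022 m and x of lump2 in the frame of tray between 0.01 and 0.102 m and y of lump2 in the frame of tray between -0.08 and 0.08 m and x of lump3 in the frame of tray between 0.01 and 0.102 m and y of lump3 in the frame of tray between -0.08 and 0.08 m); the arm keeps its last pose, push and grip.
It fails at once if a finger or the arm touches a jaggery lump (contact force between any of the fingers, the arm and lump1 above 0.5 N or contact force between any of the fingers, the arm and lump2 above 0.5 N or contact force between any of the fingers, the arm and lump3 above 0.5 N).
It fails at once if a bystander is pushed more than 30 mm away or tipped over (distance of any of dabba, ghee_pot, ceramic_pot, lemon_squeezer, steel_tumbler, salt_jar from where it was at the start of the episode above 0.03 m or angle between any of dabba, ghee_pot, ceramic_pot, lemon_squeezer, steel_tumbler, salt_jar's own z axis and vertical above 0.4 rad).
It also fails if it takes over 58 s, if anything falls off the work surface, if the arm or the gripper's body presses on something with over 40 N, if the wrist force passes 120 N, or if a joint passes its speed limit or range.

## Working session

There is one attempt and no reset: what is moved stays moved. The work goes in short steps, Python scripts to look and compute and a tool call to move; the robot and the scene stay as the last step left them, time stands still between calls to the robot, and variables do not carry over. Pictures are saved under pics/ and viewed, and the job is handed in when it is done.

Besides the shell and the picture viewer there is one more tool, called after "Call:" as name(argument=value, ...), one argument or row to a line, values as JSON. drive_tool: Moves the arm, as the interface text tells. Its arguments: {"type":"object","properties":{"commands":{"type":"array","items":{"type":"array"}}},"required":["commands"]}

```bash
ls; mkdir -p pics
python3 - <<'E'
from workcell import manip
import cv2
s=manip.read_state(); print(s, manip.grasp_offset)
for n in ["scene","top"]:
    im=manip.camera(n); cv2.imwrite(f"pics/{n}0.png",im[:,:,::-1])
    print(n,manip.camera_params(n))
print(manip.camera_params("wrist"))
E
```

```text
pics
{'t': 0.0, 'joints': array([-1.36801642e+00,  2.87235272e-01,  1.57815545e+00,  4.20637843e-05,
        1.27857031e+00, -1.50007731e-01]), 'qd': array([ 0.00077406, -0.00138647,  0.00158864, -0.00166108,  0.00113896,
        0.00054105]), 'tau': array([-6.63810006e-04, -4.05984843e+01, -2.92623818e+01, -1.84460177e-04,
        5.74355290e-03, -8.65553282e-07]), 'eef_pos': array([ 0.2332007 , -0.63318709,  0.40331193]), 'orientation': array([ 2.03040464,  0.36434614, -2.03045049]), 'wrist_force': array([ 0.52525458,  0.19772258, -0.03546039]), 'moment': array([ 0.02071129, -0.01078693, -0.01117825]), 'gripper_width': 0.9999858020584732} 0.1547
scene {'vertical_fov': 57.82912845743072, 'cx': 279.8623373638158, 'cy': 215.39500742308266, 'R': array([[ 0.80590158,  0.59204762,  0.00150403],
       [ 0.4032296 , -0.54701682, -0.7336065 ],
       [-0.43350725,  0.5918211 , -0.67957284]]), 't': array([-0.44745254, -0.14181452,  1.44654571])}
top {'vertical_fov': 43.30277228824429, 'cx': 282.5788798789757, 'cy': 209.55937138529967, 'R': array([[ 7.70318712e-03, -9.99969991e-01,  8.23376138e-04],
       [-9.85829139e-01, -7.73223498e-03, -1.67574223e-01],
       [ 1.67575561e-01,  4.79147407e-04, -9.85859119e-01]]), 't': array([0.01039562, 0.55704794, 1.97903093])}
{'vertical_fov': 69.20429610596149, 'cx': 284.8658531444214, 'cy': 212.7776917774166, 'T_tool_cam': array([[ 7.83570679e-04, -2.96054345e-01,  9.55170776e-01,
         2.99712807e-02],
       [ 9.99999562e-01, -2.56411103e-04, -8.99820199e-04,
        -9.51021629e-04],
       [ 5.11312072e-04,  9.55171063e-01,  2.96054015e-01,
        -7.55995223e-02],
       [ 0.00000000e+00,  0.00000000e+00,  0.00000000e+00,
         1.00000000e+00]])}
```

View pics/scene0.png

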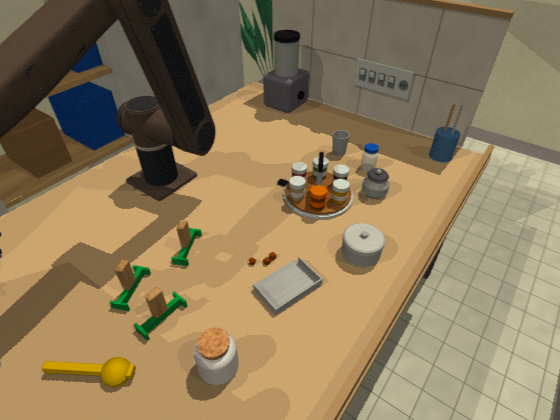

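View pics/top0.png

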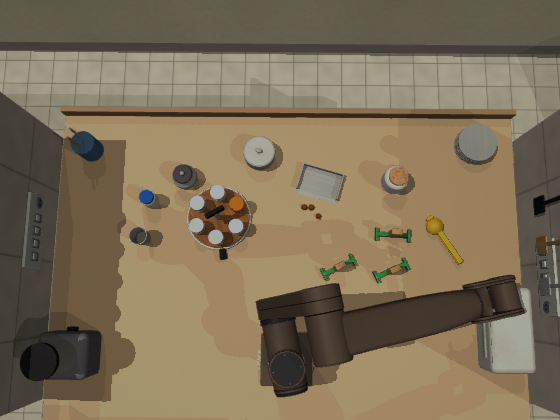

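Run:
```python
from workcell import manip
import numpy as np
for n in ["top","scene"]:
  manip.camera(n)
  for l in ["sweeper","lump1","tray","carousel_base","marked_jar","carousel_handle","dabba","ghee_pot","ceramic_pot","lemon_squeezer","steel_tumbler","salt_jar"]:
    if n=="scene" and l not in("sweeper","lump1","tray","marked_jar"): continue
    print(n,l,[(np.round(r['at'],3).tolist(),round(r['score'],2)) for r in manip.recognise(n,l)])
print(manip.read_state()['t'])
```

```text
top sweeper [([0.328, -0.382, 0.028], 0.74), ([0.466, -0.393, 0.026], 0.71), ([0.338, -0.187, 0.029], 0.53), ([0.675, 0.393, 0.087], 0.31)]
top lump1 []
top tray [([0.672, -0.127, 0.003], 0.8)]
top carousel_base [([0.519, 0.258, 0.029], 0.71), ([0.457, 0.564, 0.041], 0.47)]
top marked_jar [([0.528, 0.26, 0.024], 0.67)]
top carousel_handle [([0.529, 0.26, 0.022], 0.65)]
top dabba [([0.774, 0.11, 0.074], 0.87)]
top ghee_pot [([0.676, 0.392, 0.087], 0.64)]
top ceramic_pot [([0.664, -0.4, 0.095], 0.76)]
top lemon_squeezer [([0.48, -0.586, 0.032], 0.65)]
top steel_tumbler [([0.456, 0.565, 0.043], 0.57)]
top salt_jar [([0.588, 0.525, 0.094], 0.86)]
scene sweeper [([0.338, -0.405, 0.025], 0.89), ([0.351, -0.208, 0.031], 0.83), ([0.477, -0.413, 0.027], 0.61), ([0.546, 0.241, 0.061], 0.28)]
scene lump1 [([0.58, -0.098, 0.022], 0.57), ([0.582, -0.072, 0.017], 0.57), ([0.794, 0.082, 0.071], 0.4)]
scene tray [([0.677, -0.126, 0.002], 0.73)]
scene marked_jar [([0.545, 0.242, 0.066], 0.57)]
1.0
```

The three sweeper look-alikes sit at top-camera pixels (393,234), (391,270) and (338,267). They are about 0.61, 0.50 and 0.39 m from the base, so the one at (393,234) is farthest and is the target. The lumps are at (305,207), (311,207) and (319,216), and the tray is at (320,183). Next is a close crop and a measurement.

```bash
cat > h.py <<'E'
import numpy as np, cv2
from workcell import manip
def K(p):
    f=210/np.tan(np.radians(p['vertical_fov'])/2); return f,p['cx'],p['cy']
def extr(n,s=None):
    p=manip.camera_params(n)
    if n!='wrist': return p,np.array(p['R']),np.array(p['t'])
    s=s or manip.read_state()
    R=cv2.Rodrigues(np.array(s['orientation'],float))[0]; T=np.eye(4);T[:3,:3]=R;T[:3,3]=s['eef_pos']
    W=np.linalg.inv(T@np.array(p['T_tool_cam'])); return p,W[:3,:3],W[:3,3]
def proj(n,X,s=None):
    p,R,t=extr(n,s); f,cx,cy=K(p); c=np.atleast_2d(X)@R.T+t
    return np.c_[cx+f*c[:,0]/c[:,2],cy+f*c[:,1]/c[:,2]]
def back(n,uv,z,s=None):
    p,R,t=extr(n,s); f,cx,cy=K(p); uv=np.atleast_2d(uv).astype(float)
    d=np.c_[(uv[:,0]-cx)/f,(uv[:,1]-cy)/f,np.ones(len(uv))]@R; o=-R.T@t
    k=(z-o[2])/d[:,2]; return o+d*k[:,None]
E
python3 - <<'E'
import cv2
a=cv2.imread('pics/top0.png'); b=cv2.imread('pics/scene0.png')
cv2.imwrite('pics/c1.png',cv2.resize(a[150:285,270:420],None,fx=5,fy=4.4,interpolation=cv2.INTER_CUBIC)) if 0 else cv2.imwrite('pics/c1.png',cv2.resize(a[155:285,285:435],None,fx=4.5,fy=4.5,interpolation=cv2.INTER_CUBIC))
cv2.imwrite('pics/c2.png',cv2.resize(a[175:265,170:270],None,fx=6,fy=6,interpolation=cv2.INTER_CUBIC))
cv2.imwrite('pics/c3.png',cv2.resize(b[120:340,130:390],None,fx=2.7,fy=2.7,interpolation=cv2.INTER_CUBIC))
E
```

```text
(no output)
```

View pics/c1.png

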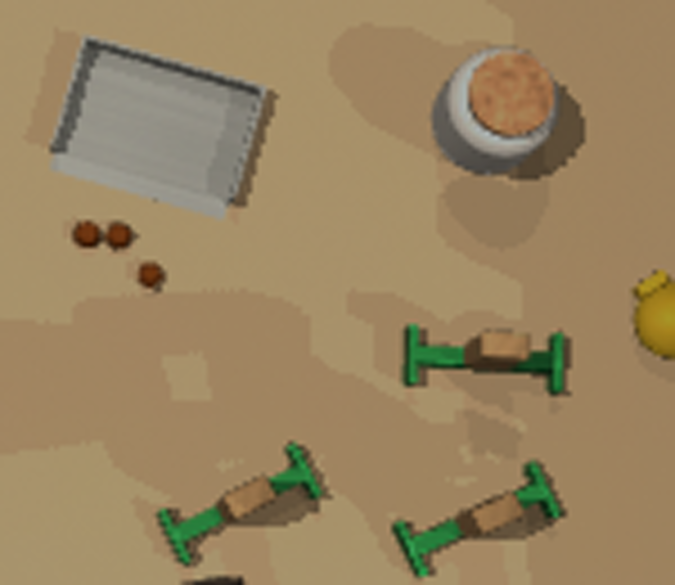

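View pics/c2.png

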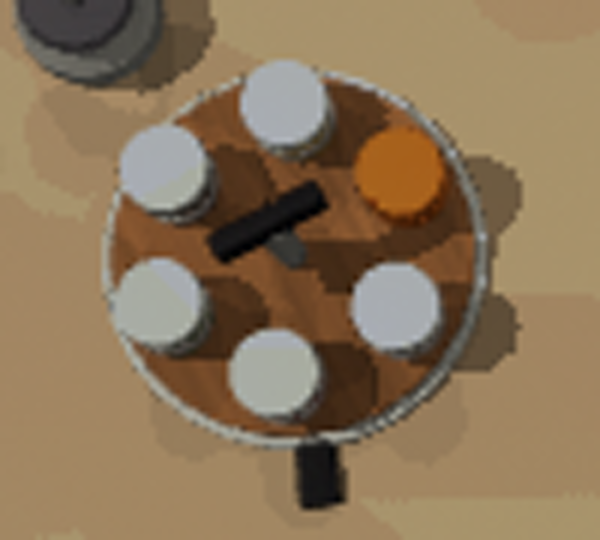

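View pics/c3.png

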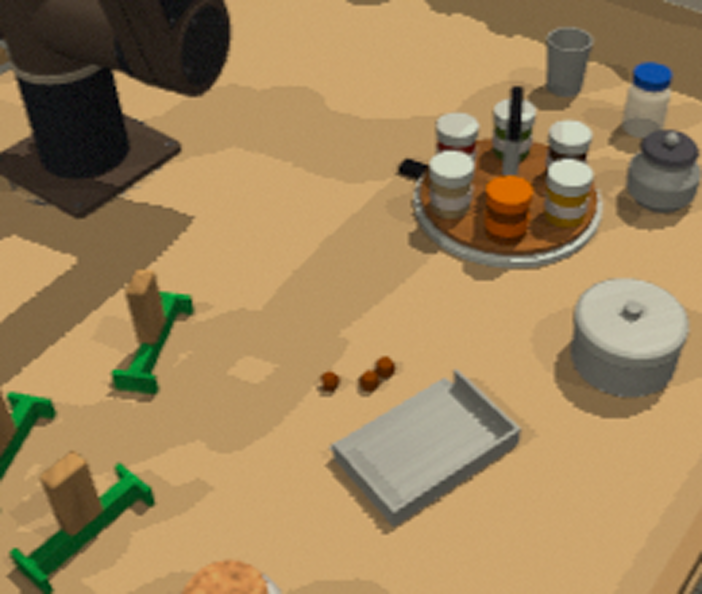

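Run:
```python
from h import *
a=cv2.imread('pics/top0.png'); hsv=cv2.cvtColor(a,cv2.COLOR_BGR2HSV)
g=((hsv[...,0]>50)&(hsv[...,0]<75)&(hsv[...,1]>150)&(hsv[...,2]>50)).astype(np.uint8); g[:225]=0; g[246:]=0
ys,xs=np.nonzero(g); m=(xs>360)&(xs<425); ys,xs=ys[m],xs[m]
P=back('top',np.c_[xs,ys],0.02)[:,:2].astype(np.float32)
r=cv2.minAreaRect(P); print('sweeper rect',r, cv2.boxPoints(r))
d=np.radians(r[2]); 
c=lambda u,v:(285+u/4.5,155+v/4.5)
for n,u,z in [('rampL',c(52,168),.0),('rampR',c(225,218),.0),('backL',c(87,40),.026),('backR',c(272,93),.026),('frontwallL',c(54,150),.0),('l1',c(88,233),.009),('l2',c(119,236),.009),('l3',c(150,274),.009)]:
    print(n,back('top',u,z)[0].round(4))
br=((hsv[...,0]<12)&(hsv[...,1]>150)&(hsv[...,2]<150)).astype(np.uint8)[200:222,298:326]
k,l,st,ce=cv2.connectedComponentsWithStats(br)
for i in range(1,k):
    if st[i,4]>5: print('lump blob',st[i],back('top',ce[i]+[298,200],.009)[0].round(4))
q=lambda u,v:(170+u/6,175+v/6)
for n,u,z in [('handle1',q(215,250),.164),('handle2',q(320,192),.164),('orange',q(400,170),.095),('ptr tip',q(322,508),.006),('ptr root',q(318,445),.006),('baseL',q(104,255),.008),('baseR',q(486,255),.008),('baseB',q(300,447),.008)]:
    print(n,back('top',u,z)[0].round(4))
for j,u in enumerate([(285,90),(165,155),(160,290),(275,362),(397,298),(400,170)]): print('lid',back('top',q(*u),.095)[0].round(4))
```

```text
sweeper rect ((0.4674749970436096, -0.4094230532646179), (0.12728576362133026, 0.04665055498480797), 88.6413803100586) [[ 0.4426473  -0.472495  ]
 [ 0.48928472 -0.47360107]
 [ 0.4923027  -0.34635112]
 [ 0.44566527 -0.34524503]]
rampL [ 0.6342 -0.0398  0.    ]
rampR [ 0.5909 -0.191   0.    ]
backL [ 0.7431 -0.0693  0.026 ]
backR [ 0.697  -0.2302  0.026 ]
frontwallL [ 0.6504 -0.0415  0.    ]
l1 [ 0.5751 -0.071   0.009 ]
l2 [ 0.5727 -0.0979  0.009 ]
l3 [ 0.5395 -0.1247  0.009 ]
handle1 [0.509  0.2905 0.164 ]
handle2 [0.5448 0.2285 0.164 ]
orange [0.5711 0.1868 0.095 ]
ptr tip [0.3667 0.2398 0.006 ]
ptr root [0.4071 0.2435 0.006 ]
baseL [0.5293 0.3854 0.008 ]
baseR [0.5312 0.1375 0.008 ]
baseB [0.4055 0.2548 0.008 ]
lid [0.6215 0.26   0.095 ]
lid [0.5795 0.3338 0.095 ]
lid [0.4943 0.334  0.095 ]
lid [0.4499 0.2614 0.095 ]
lid [0.4904 0.1869 0.095 ]
lid [0.5711 0.1868 0.095 ]
```

```bash
cat >> h.py <<'E'
def plan(gp,yaw=None,s=None):
    """gp grasp point target, yaw deg of tool y in world (mod 180). print shift units in current tool frame, turn units about tool x"""
    s=s or manip.read_state(); R=cv2.Rodrigues(np.array(s['orientation'],float))[0]
    g=np.array(s['eef_pos'])+R[:,0]*manip.grasp_offset
    y0=np.degrees(np.arctan2(R[1,1],R[0,1]))
    print('t',round(s['t'],2),'grasp',g.round(4),'toolx',R[:,0].round(3),'yaw y',round(y0,2),'w',round(s['gripper_width'],3),'F',np.round(s['wrist_force'],1),'j6',round(s['joints'][5],2))
    if gp is not None: print(' shift units total',((R.T@(np.array(gp)-g))/.06).round(3))
    if yaw is not None:
        d=(yaw-y0+90)%180-90; print(' yaw change',d.round(2),'deg -> ax units',(-d/6).round(3), '(alt',((d-180*np.sign(d))/-6).round(2),')')
    return g,R,y0
E
python3 - <<'E'
from h import *
print('handle top', back('top',(285+503/4.5,155+345/4.5),.11))
s=manip.read_state();print(cv2.Rodrigues(s['orientation'])[0].round(3))
plan((.467,-.409,.22),-3)
E
```

```text
handle top [[ 0.46694246 -0.40658527  0.11      ]]
[[ 0.     0.346 -0.938]
 [-0.    -0.938 -0.346]
 [-1.     0.    -0.   ]]
t 1.0 grasp [ 0.2333 -0.6334  0.25  ] toolx [ 0. -0. -1.] yaw y -69.79 w 0.999 F [0. 0. 0.] j6 -0.15
 shift units total [ 0.501 -2.164 -4.948]
 yaw change 66.79 deg -> ax units -11.131 (alt 18.87 )
```

Call:
drive_tool(
  commands=[
    [-1,[0,-0.36,-0.82],[0,0,0]],
    [-1,[0,-0.36,-0.82],[0,0,0]],
    [-1,[0,-0.36,-0.82],[0,0,0]],
    [-1,[0,-0.36,-0.82],[0,0,0]],
    [-1,[0,-0.36,-0.82],[0,0,0]],
  ],
)

```text
t: 1.62
eef_pos: [0.4278, -0.4457, 0.4049]
orientation: [2.03, 0.361, -2.029]
wrist_force: [-0.4, -1.3, 0.1]
gripper_width: 0.998
```

Call:
drive_tool(
  commands=[
    [-1,[0,-0.36,-0.82],[0,0,0]],
    [-1,[0,0,0],[-1,0,0]],
    [-1,[0,0,0],[-1,0,0]],
    [-1,[0,0,0],[-1,0,0]],
    [-1,[0,0,0],[-1,0,0]],
  ],
)

```text
t: 2.25
eef_pos: [0.4656, -0.4097, 0.4048]
orientation: [1.767, 0.721, -1.767]
wrist_force: [-0.6, -0.3, 0.3]
gripper_width: 1.003
```

Call:
drive_tool(
  commands=[
    [-1,[0,0,0],[-1,0,0]],
    [-1,[0,0,0],[-1,0,0]],
    [-1,[0,0,0],[-1,0,0]],
    [-1,[0,0,0],[-1,0,0]],
    [-1,[0,0,0],[-1,0,0]],
  ],
)

```text
t: 2.88
eef_pos: [0.4655, -0.4098, 0.4048]
orientation: [1.407, 1.068, -1.407]
wrist_force: [0.9, 0.8, 0.1]
gripper_width: 1.002
```

Call:
drive_tool(
  commands=[
    [-1,[0,0,0],[-1,0,0]],
    [-1,[0,0,0],[-1,0,0]],
    [-1,[0,0,0],[0,0,0]],
  ],
)

```text
t: 3.25
eef_pos: [0.4655, -0.4098, 0.4048]
orientation: [1.259, 1.177, -1.259]
wrist_force: [0.4, -0.2, 0.7]
gripper_width: 1.0
```

Run:
```python
from h import *
s=manip.read_state()
im=manip.camera('wrist'); cv2.imwrite('pics/w1.png',im[:,:,::-1])
plan((.467,-.409,.085),-3)
print(proj('wrist',[[.467,-.409,.11],[.467,-.389,.11],[.467,-.429,.11],[.467,-.343,.028],[.467,-.475,.028]],s))
```

```text
t 3.3 grasp [ 0.4655 -0.4098  0.2501] toolx [ 0. -0. -1.] yaw y -3.89 w 1.0 F [-0.9  0.9  0.4] j6 -0.82
 shift units total [ 2.752  0.023 -0.015]
 yaw change 0.89 deg -> ax units -0.148 (alt 29.85 )
[[287.03981448 206.11172484]
 [285.55644442 184.42841604]
 [288.46098798 226.88586933]
 [282.60061407 127.92206575]
 [290.13303382 239.4148814 ]]
```

View pics/w1.png

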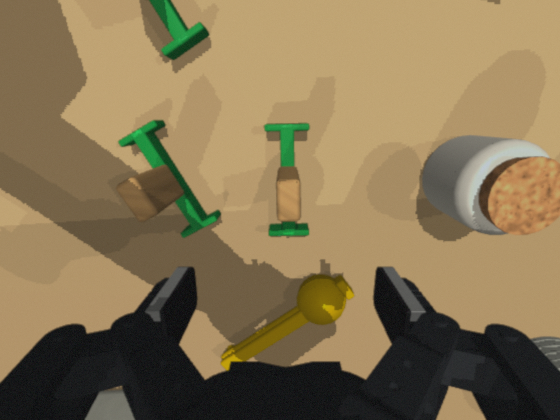

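The wrist picture shows the target sweeper's handle top at (289,200) and its cheeks at (287,127) and (289,231). That matches the projected pose to within a few mm. The ceramic pot at (530,195) and the squeezer at (320,300) are both clear of the fingers, so I'm going down.

Call:
drive_tool(
  commands=[
    [-1,[0.7,0.03,-0.06],[0,0,0]],
    [-1,[0.7,0,0],[0,0,0]],
    [-1,[0.7,0,0],[0,0,0]],
    [-1,[0.65,0,0],[0,0,0]],
    [-1,[0,0,0],[0,0,0]],
  ],
)

```text
t: 3.92
eef_pos: [0.4665, -0.4051, 0.2358]
orientation: [1.261, 1.185, -1.26]
wrist_force: [-0.0, 0.5, -0.6]
gripper_width: 1.002
```

Call:
drive_tool(
  commands=[
    [1,[0,0,0],[0,0,0]],
    [1,[0,0,0],[0,0,0]],
    [1,[0,0,0],[0,0,0]],
    [1,[0,0,0],[0,0,0]],
    [1,[0,0,0],[0,0,0]],
  ],
)

```text
t: 4.55
eef_pos: [0.4679, -0.4067, 0.2412]
orientation: [1.257, 1.175, -1.257]
wrist_force: [0.1, -0.2, 6.0]
gripper_width: 0.251
```

Call:
drive_tool(
  commands=[
    [1,[0,0,0],[0,0,0]],
    [1,[0,0,0],[0,0,0]],
    [1,[-0.3,0,0],[0,0,0]],
    [1,[-0.3,0,0],[0,0,0]],
    [1,[0,0,0],[0,0,0]],
  ],
)

```text
t: 5.18
eef_pos: [0.468, -0.4069, 0.2784]
orientation: [1.257, 1.172, -1.257]
wrist_force: [0.1, -0.5, -1.6]
gripper_width: 0.249
```

Run:
```python
from h import *
s=manip.read_state()
im=manip.camera('wrist'); cv2.imwrite('pics/w2.png',im[:,:,::-1])
im=manip.camera('scene'); cv2.imwrite('pics/s2.png',cv2.resize(im[200:400,60:320],None,fx=2.8,fy=2.8)[:,:,::-1])
plan((.467,-.409,.085),-3)
```

```text
t 5.28 grasp [ 0.4675 -0.4063  0.1213] toolx [ 0. -0. -1.] yaw y -3.79 w 0.248 F [ 0.1  1.1 -0.8] j6 -0.81
 shift units total [ 0.606 -0.006  0.045]
 yaw change 0.79 deg -> ax units -0.132 (alt 29.87 )
```

View pics/w2.png

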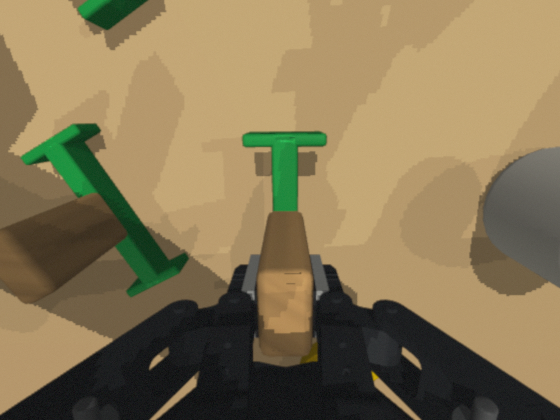

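View pics/s2.png

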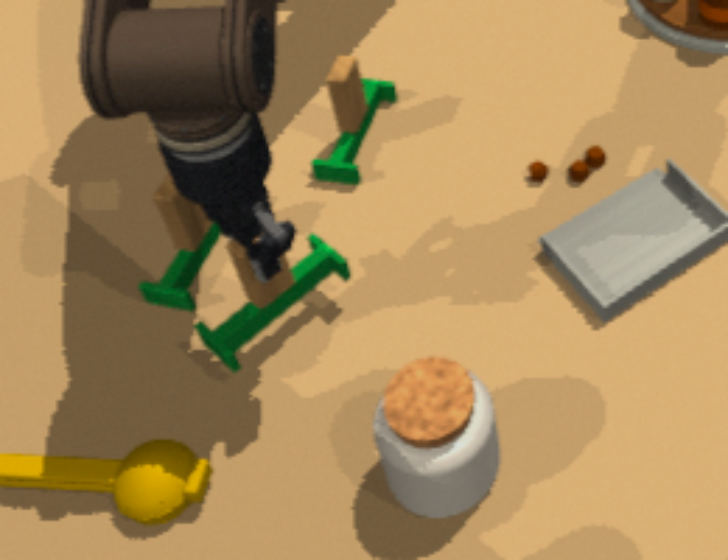

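Call:
drive_tool(
  commands=[
    [1,[0,0,0],[1,0,0]],
    [1,[0,0,0],[1,0,0]],
    [1,[0,0,0],[0,0,0]],
  ],
)

```text
t: 5.65
eef_pos: [0.4673, -0.406, 0.2747]
orientation: [1.409, 1.069, -1.409]
wrist_force: [0.0, -0.4, -0.9]
gripper_width: 0.247
```

Run:
```python
from h import *
s=manip.read_state()
im=manip.camera('wrist'); cv2.imwrite('pics/w3.png',im[:,:,::-1])
g,R,y0=plan((.4915,-.082,.122),-16)
h=s['eef_pos'][2]-.2412
hsv=cv2.cvtColor(im,cv2.COLOR_RGB2HSV); m=((hsv[...,0]>50)&(hsv[...,0]<75)&(hsv[...,1]>150)).astype(np.uint8)
k,l,st,ce=cv2.connectedComponentsWithStats(m)
for i in range(1,k):
    if st[i,4]>300:
        print(st[i],ce[i])
```

```text
t 5.7 grasp [ 0.4672 -0.4059  0.1202] toolx [-0.001  0.001 -1.   ] yaw y -15.69 w 0.248 F [-0.6 -0.9 -1.1] j6 -0.61
 shift units total [-0.024 -1.069 -5.307]
 yaw change -0.31 deg -> ax units 0.052 (alt -29.95 )
[  20    0  101   76 3832] [73.91179541 32.91518789]
[ 243  132   83   79 2605] [284.40767754 161.93857965]
[  28  169  175  141 5518] [112.12087713 236.81841247]
```

View pics/w3.png

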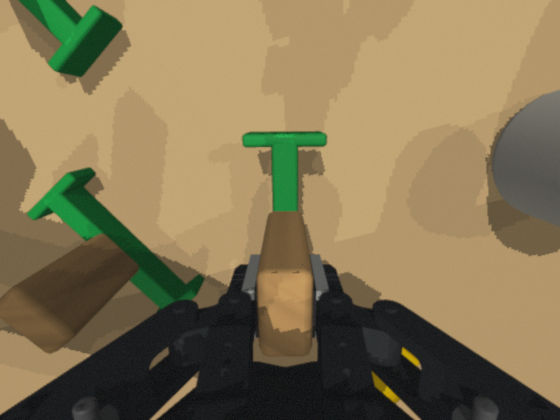

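Call:
drive_tool(
  commands=[
    [1,[0,-0.18,-0.88],[0,0,0]],
    [1,[0,-0.18,-0.88],[0,0,0]],
    [1,[0,-0.18,-0.88],[0,0,0]],
    [1,[0,-0.18,-0.88],[0,0,0]],
    [1,[0,-0.18,-0.88],[0,0,0]],
  ],
)

```text
t: 6.32
eef_pos: [0.4871, -0.1359, 0.2756]
orientation: [1.408, 1.067, -1.408]
wrist_force: [0.9, 0.4, -0.4]
gripper_width: 0.249
```

Call:
drive_tool(
  commands=[
    [1,[0,-0.18,-0.9],[0,0,0]],
    [1,[0,0,0],[0,0,0]],
    [1,[0.2,0,0],[0,0,0]],
    [1,[0,0,0],[0,0,0]],
  ],
)

```text
t: 6.82
eef_pos: [0.4911, -0.0836, 0.2621]
orientation: [1.409, 1.068, -1.412]
wrist_force: [-0.3, 0.2, -1.2]
gripper_width: 0.247
```

Run:
```python
from h import *
s=manip.read_state()
im=manip.camera('wrist'); cv2.imwrite('pics/w4.png',im[:,:,::-1])
g,R,y0=plan((.4915,-.082,.0915),-16)
h=s['eef_pos'][2]-.2412; print('h',h)
b=back('wrist',[[285,139]],h+.028,s)[0]; print('cheek in tool', R.T@(b-g))
im=manip.camera('top'); cv2.imwrite('pics/t4.png',cv2.resize(im[150:290,270:420],None,fx=4.5,fy=4.5,interpolation=cv2.INTER_CUBIC)[:,:,::-1])
```

```text
t 6.88 grasp [ 0.491  -0.0836  0.108 ] toolx [-0.002  0.001 -1.   ] yaw y -15.87 w 0.25 F [-0.1  0.1 -1.6] j6 -0.1
 shift units total [ 0.275  0.001 -0.028]
 yaw change -0.13 deg -> ax units 0.021 (alt -29.98 )
h 0.020940062814329446
cheek in tool [ 0.05903884 -0.00106434 -0.06507547]
```

View pics/w4.png

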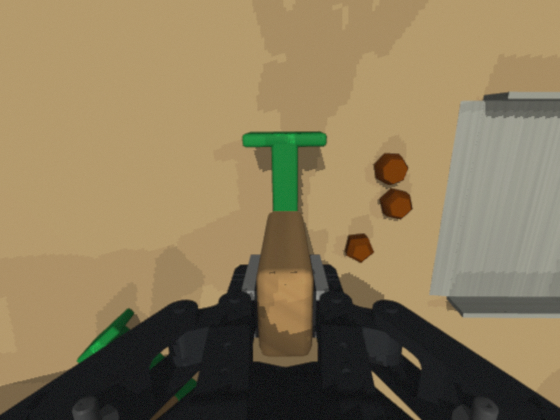

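View pics/t4.png

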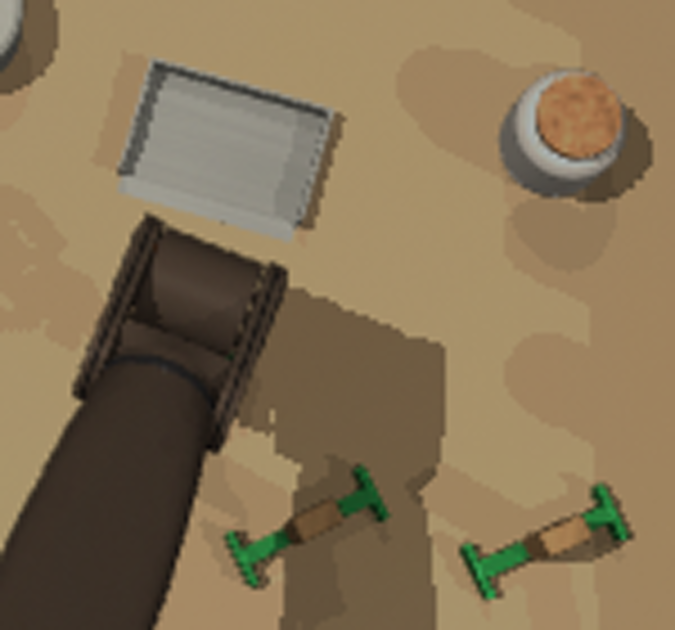

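Run:
```python
from h import *
s=manip.read_state()
g,R,y0=plan(None)
for n,u,z in [('rampL',(461,102),0),('rampR',(432,294),0),('wallLfront in',(487,96),.026),('wallRfront',(450,300),.02),('l1',(391,170),.01),('l2',(397,205),.01),('l3',(359,248),.01)]:
    b=back('wrist',[u],z,s)[0]; print(n,b.round(4),'tool yz',(R.T@(b-g))[1:].round(4))
mouth=np.array([.626,-.121,0]);
```

```text
t 6.92 grasp [ 0.4914 -0.0837  0.1084] toolx [-0.001  0.    -1.   ] yaw y -15.89 w 0.247 F [ 0.4 -0.1 -1.2] j6 -0.1
rampL [ 0.6366 -0.0338  0.    ] tool yz [ 0.1262 -0.0878]
rampR [ 0.5949 -0.186   0.    ] tool yz [0.1277 0.07  ]
wallLfront in [ 0.639  -0.0321  0.026 ] tool yz [ 0.1279 -0.0901]
wallRfront [ 0.601  -0.1803  0.02  ] tool yz [0.1319 0.0629]
l1 [ 0.5767 -0.0661  0.01  ] tool yz [ 0.0773 -0.0403]
l2 [ 0.5764 -0.0938  0.01  ] tool yz [ 0.0846 -0.0135]
l3 [ 0.5413 -0.1208  0.01  ] tool yz [0.0583 0.022 ]
```

Call:
drive_tool(
  commands=[
    [1,[0.13,0,-0.1],[0,0,0]],
    [1,[0.13,0,0],[0,0,0]],
    [1,[0,0,0],[0,0,0]],
    [1,[0,0.2,0],[0,0,0]],
    [1,[0,0.2,0],[0,0,0]],
  ],
)

```text
t: 7.55
eef_pos: [0.5175, -0.0838, 0.2486]
orientation: [1.41, 1.065, -1.408]
wrist_force: [0.2, -0.2, -0.7]
gripper_width: 0.249
```

Run:
```python
from h import *
s=manip.read_state()
im=manip.camera('wrist'); cv2.imwrite('pics/w5.png',im[:,:,::-1])
plan(None); print('h',s['eef_pos'][2]-.2412)
```

```text
t 7.6 grasp [ 0.5193 -0.0845  0.0944] toolx [ 0.004 -0.001 -1.   ] yaw y -15.8 w 0.249 F [ 0.7 -0.8 -0.6] j6 -0.08
h 0.007426108354030875
```

View pics/w5.png

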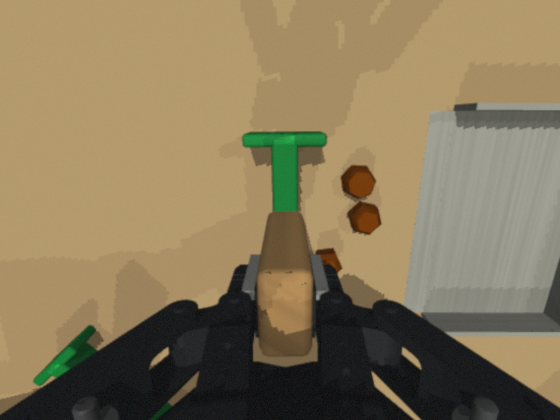

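The sweeper is level behind the lumps at (358,182), (364,218) and (328,260). The cheeks bracket them and line up with the tray mouth. Sweeping now.

Call:
drive_tool(
  commands=[
    [1,[0.04,0.15,0],[0,0,0]],
    [1,[0,0.2,0],[0,0,0]],
    [1,[0,0.2,0],[0,0,0]],
    [1,[0,0.2,0],[0,0,0]],
    [1,[0,0.2,0],[0,0,0]],
  ],
)

```text
t: 8.22
eef_pos: [0.5721, -0.0992, 0.2457]
orientation: [1.409, 1.066, -1.409]
wrist_force: [-0.5, 0.2, -0.5]
gripper_width: 0.248
```

Run:
```python
from h import *
s=manip.read_state()
im=manip.camera('wrist'); cv2.imwrite('pics/w6.png',im[:,:,::-1])
plan(None); print('h',s['eef_pos'][2]-.2412)
```

```text
t 8.28 grasp [ 0.5735 -0.0998  0.0915] toolx [ 0.002 -0.001 -1.   ] yaw y -15.8 w 0.245 F [ 0.9 -1.2 -0.8] j6 -0.07
h 0.004480920016144724
```

View pics/w6.png

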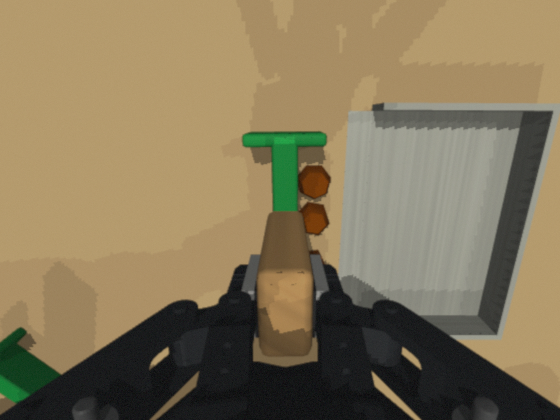

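Call:
drive_tool(
  commands=[
    [1,[0,0.2,0],[0,0,0]],
    [1,[0,0.2,0],[0,0,0]],
    [1,[0,0.2,0],[0,0,0]],
    [1,[0,0.2,0],[0,0,0]],
    [1,[0,0.2,0],[0,0,0]],
  ],
)

```text
t: 8.9
eef_pos: [0.6298, -0.1155, 0.2457]
orientation: [1.409, 1.066, -1.409]
wrist_force: [0.1, 0.0, -1.2]
gripper_width: 0.25
```

Call:
drive_tool(
  commands=[
    [1,[0,0.2,0],[0,0,0]],
    [1,[0,0.15,0],[0,0,0]],
    [1,[0,0.1,0],[0,0,0]],
    [1,[0,0.05,0],[0,0,0]],
    [1,[0,0,0],[0,0,0]],
  ],
)

```text
t: 9.52
eef_pos: [0.6579, -0.1234, 0.2457]
orientation: [1.409, 1.066, -1.409]
wrist_force: [0.3, -0.8, -1.4]
gripper_width: 0.25
```

Run:
```python
from h import *
s=manip.read_state()
im=manip.camera('wrist'); cv2.imwrite('pics/w7.png',im[:,:,::-1])
im=manip.camera('scene'); cv2.imwrite('pics/s7.png',cv2.resize(im[200:340,180:380],None,fx=3.6,fy=3.6)[:,:,::-1])
plan(None); print('h',s['eef_pos'][2]-.2412)
```

```text
t 9.62 grasp [ 0.6577 -0.1233  0.091 ] toolx [-0.  0. -1.] yaw y -15.78 w 0.249 F [ 0.3  0.7 -0.9] j6 -0.06
h 0.004500980943480365
```

View pics/w7.png

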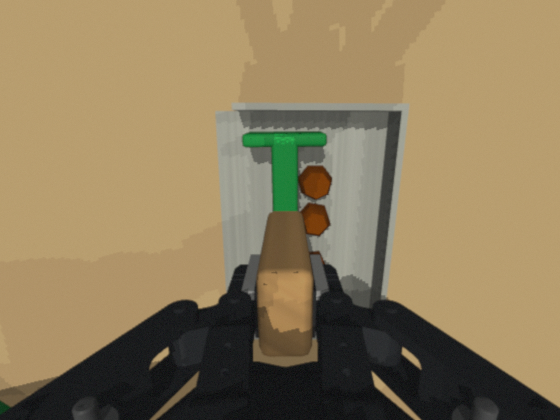

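View pics/s7.png

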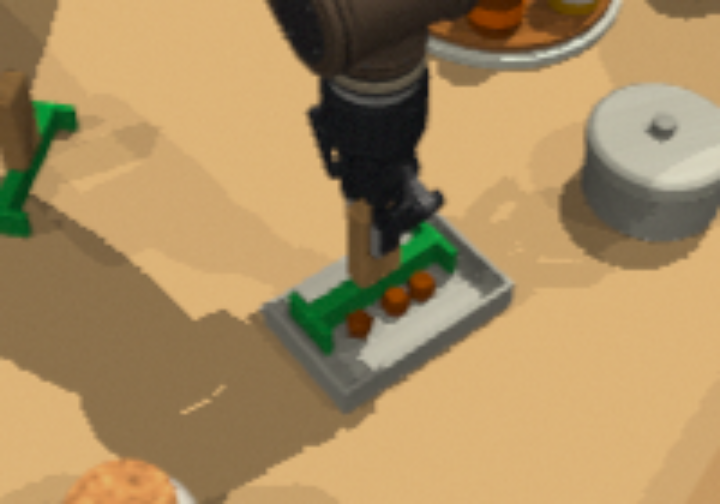

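All three lumps are in the tray in front of the bar: (315,183), (315,220) and (320,257) in the wrist view, and visible inside the walls in the scene view. Now I back off, lift, and put the sweeper down on the shelf in front of the tray.

Call:
drive_tool(
  commands=[
    [1,[0,-0.15,0],[0,0,0]],
    [1,[-0.3,-0.1,0],[0,0,0]],
    [1,[-0.4,0,0],[0,0,0]],
    [1,[0,-0.5,0],[0,0,0]],
    [1,[0,-0.7,0],[0,0,0]],
  ],
)

```text
t: 10.25
eef_pos: [0.5738, -0.0998, 0.2902]
orientation: [1.41, 1.062, -1.407]
wrist_force: [0.5, -0.3, -1.3]
gripper_width: 0.251
```

Call:
drive_tool(
  commands=[
    [1,[0,-0.7,0],[0,0,0]],
    [1,[0,-0.7,0],[0,0,0]],
    [1,[0,-0.2,0],[0,0,0]],
    [1,[0.35,0,0],[0,0,0]],
    [1,[0.3,0,0],[0,0,0]],
  ],
)

```text
t: 10.88
eef_pos: [0.4823, -0.0739, 0.2499]
orientation: [1.41, 1.063, -1.407]
wrist_force: [-0.1, -0.6, -1.4]
gripper_width: 0.254
```

Run:
```python
from h import *
s=manip.read_state()
im=manip.camera('wrist'); cv2.imwrite('pics/w8.png',im[:,:,::-1])
plan(None); print('h',s['eef_pos'][2]-.2412)
```

```text
t 10.93 grasp [ 0.4811 -0.0735  0.0926] toolx [-0.001  0.    -1.   ] yaw y -15.8 w 0.251 F [-1.2 -0.9 -2.7] j6 -0.08
h 0.008747650037639443
```

View pics/w8.png

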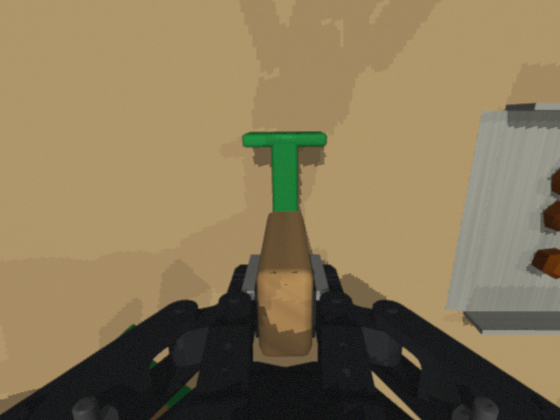

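Call:
drive_tool(
  commands=[
    [1,[0.05,0,0],[0,0,0]],
    [1,[0.03,0,0],[0,0,0]],
    [1,[0,0,0],[0,0,0]],
  ],
)

```text
t: 11.3
eef_pos: [0.4822, -0.0738, 0.2446]
orientation: [1.41, 1.065, -1.408]
wrist_force: [-0.7, 1.1, -1.6]
gripper_width: 0.25
```

Call:
drive_tool(
  commands=[
    [1,[0.03,0,0],[0,0,0]],
    [1,[0.02,0,0],[0,0,0]],
    [1,[0,0,0],[0,0,0]],
  ],
)

```text
t: 11.68
eef_pos: [0.4819, -0.0737, 0.2412]
orientation: [1.409, 1.066, -1.409]
wrist_force: [0.2, 1.4, 1.3]
gripper_width: 0.253
```

The wrist force went from -1.6 to +1.3 N, so the shelf now carries the sweeper. Releasing.

Call:
drive_tool(
  commands=[
    [0.3,[0,0,0],[0,0,0]],
    [-0.2,[0,0,0],[0,0,0]],
    [-1,[0,0,0],[0,0,0]],
    [-1,[0,0,0],[0,0,0]],
    [-1,[0,0,0],[0,0,0]],
  ],
)

```text
t: 12.3
eef_pos: [0.4818, -0.0737, 0.241]
orientation: [1.409, 1.066, -1.409]
wrist_force: [0.7, -0.7, -0.8]
gripper_width: 0.998
```

Call:
drive_tool(
  commands=[
    [-1,[-0.4,0,0],[0,0,0]],
    [-1,[-0.8,0,0],[0,0,0]],
    [-1,[-0.8,0,0],[0,0,0]],
    [-1,[-0.4,0,0],[0,0,0]],
    [-1,[0,0,0],[0,0,0]],
  ],
)

```text
t: 12.92
eef_pos: [0.4822, -0.0738, 0.3874]
orientation: [1.411, 1.061, -1.405]
wrist_force: [-0.6, -0.4, -0.6]
gripper_width: 1.0
```

Run:
```python
from h import *
s=manip.read_state()
im=manip.camera('wrist'); cv2.imwrite('pics/w9.png',im[:,:,::-1])
im=manip.camera('scene'); cv2.imwrite('pics/s9.png',cv2.resize(im[120:340,130:390],None,fx=2.7,fy=2.7)[:,:,::-1])
# handle axis along -61..-62 deg; target grasp on axis
plan((.531,.26,.25),28.5)
```

```text
t 13.03 grasp [ 0.4812 -0.0734  0.2291] toolx [-0.001  0.001 -1.   ] yaw y -15.79 w 1.001 F [-0.6  0.5 -0.6] j6 -0.08
 shift units total [-0.347 -0.714 -5.574]
 yaw change 44.29 deg -> ax units -7.381 (alt 22.62 )
```

View pics/w9.png

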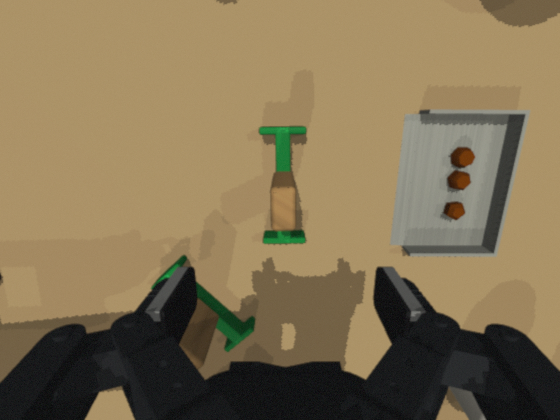

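View pics/s9.png

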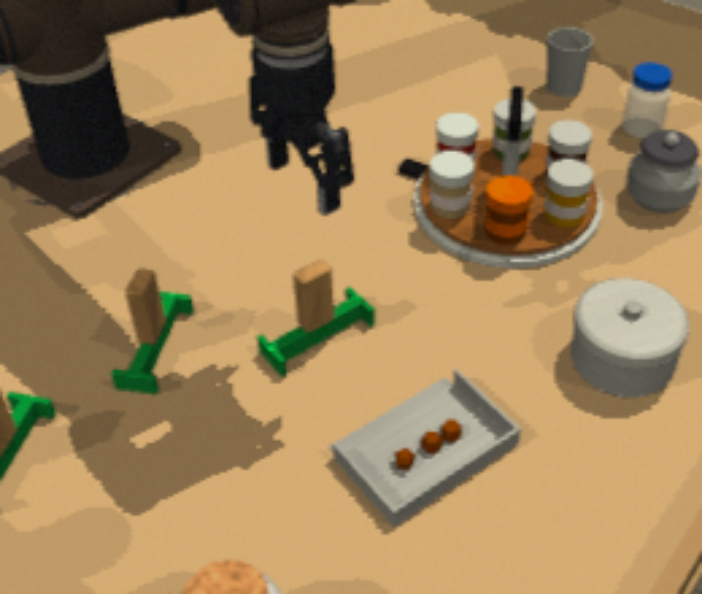

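The sweeper stands upright and released, with its handle at (285,203) in the wrist view. The three lumps stay in the tray at (462,157), (459,180) and (455,210). On to the carousel.

Call:
drive_tool(
  commands=[
    [-1,[-0.07,-0.1,-0.8],[0,0,0]],
    [-1,[-0.07,-0.1,-0.8],[0,0,0]],
    [-1,[-0.07,-0.1,-0.8],[0,0,0]],
    [-1,[-0.07,-0.1,-0.8],[0,0,0]],
    [-1,[-0.07,-0.1,-0.8],[0,0,0]],
  ],
)

```text
t: 13.65
eef_pos: [0.5179, 0.167, 0.4032]
orientation: [1.406, 1.068, -1.413]
wrist_force: [0.6, 0.0, 0.3]
gripper_width: 1.0
```

Call:
drive_tool(
  commands=[
    [-1,[0,-0.1,-0.8],[0,0,0]],
    [-1,[0,-0.1,-0.77],[0,0,0]],
    [-1,[0,0,0],[-1,0,0]],
    [-1,[0,0,0],[-1,0,0]],
    [-1,[0,0,0],[-1,0,0]],
  ],
)

```text
t: 14.28
eef_pos: [0.5319, 0.2596, 0.4027]
orientation: [1.174, 1.232, -1.182]
wrist_force: [-0.8, -0.2, -0.9]
gripper_width: 1.001
```

Call:
drive_tool(
  commands=[
    [-1,[0,0,0],[-1,0,0]],
    [-1,[0,0,0],[-1,0,0]],
    [-1,[0,0,0],[-1,0,0]],
    [-1,[0,0,0],[-1,0,0]],
    [-1,[0,0,0],[-0.4,0,0]],
  ],
)

```text
t: 14.9
eef_pos: [0.5319, 0.2593, 0.4027]
orientation: [0.83, 1.409, -0.836]
wrist_force: [-0.2, -0.3, 0.9]
gripper_width: 1.003
```

Call:
drive_tool(
  commands=[
    [-1,[0,0,0],[0,0,0]],
  ],
)

```text
t: 15.02
eef_pos: [0.532, 0.2593, 0.4032]
orientation: [0.832, 1.408, -0.837]
wrist_force: [0.0, 0.8, -0.7]
gripper_width: 1.003
```

Run:
```python
from h import *
s=manip.read_state()
im=manip.camera('wrist'); cv2.imwrite('pics/w10.png',im[:,:,::-1])
plan((.531,.26,.148),29)
print(proj('wrist',[[.531,.26,.164]],s))
```

```text
t 15.07 grasp [0.5315 0.2591 0.249 ] toolx [-0.004 -0.001 -1.   ] yaw y 28.57 w 1.001 F [ 0.8 -0.3  0.3] j6 -0.22
 shift units total [ 1.683  0.006 -0.016]
 yaw change 0.43 deg -> ax units -0.072 (alt 29.93 )
[[285.37110052 227.12751408]]
```

View pics/w10.png

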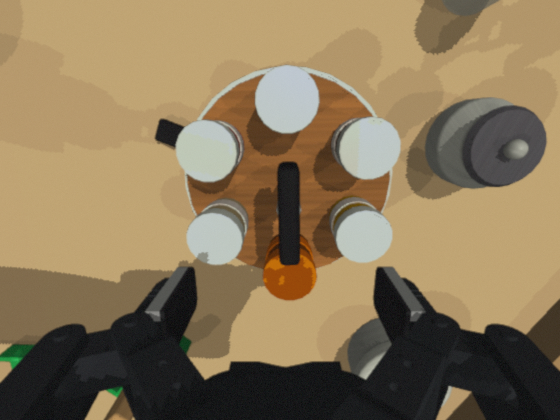

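Run:
```python
from h import *
s=manip.read_state()
im=cv2.imread('pics/w10.png')
cv2.imwrite('pics/c10.png',cv2.resize(im[60:310,140:410],None,fx=2.3,fy=2.3,interpolation=cv2.INTER_CUBIC))
g,R,_=plan(None)
for n,u,z in [('h1',(289,164),.164),('h2',(289,255),.164),('h2b',(290,263),.164),('o',(290,279),.095),('p1',(158,130),.006)]:
    b=back('wrist',[u],z,s)[0]; print(n,b.round(4),(R.T@(b-g))[1:].round(4))
L=np.array([back('wrist',[u],.095,s)[0] for u in [(287,98),(368,148),(363,235),(290,279),(215,236),(207,151)]])
c=L.mean(0);print('axis',c, np.linalg.norm(L-c,axis=1)); d=L-c
print(np.degrees(np.arctan2(d[:,1],d[:,0])))
```

```text
t 15.07 grasp [0.5315 0.2591 0.249 ] toolx [-0.004 -0.001 -1.   ] yaw y 28.57 w 1.001 F [ 0.8 -0.3  0.3] j6 -0.22
h1 [0.5114 0.3016 0.164 ] [ 0.003  -0.0468]
h2 [0.5443 0.2416 0.164 ] [0.0032 0.0216]
h2b [0.5482 0.2362 0.164 ] [0.004  0.0282]
o [0.5743 0.1906 0.095 ] [0.0054 0.0808]
p1 [0.37   0.2443 0.006 ] [-0.148 -0.064]
axis [0.53016291 0.26743981 0.095     ] [0.0856953  0.08368441 0.0835539  0.08862192 0.08291642 0.08410845]
[ 1.19476416e+02  5.99012433e+01 -1.59884418e-01 -6.01448834e+01
 -1.21533229e+02  1.79480107e+02]
```

View pics/c10.png

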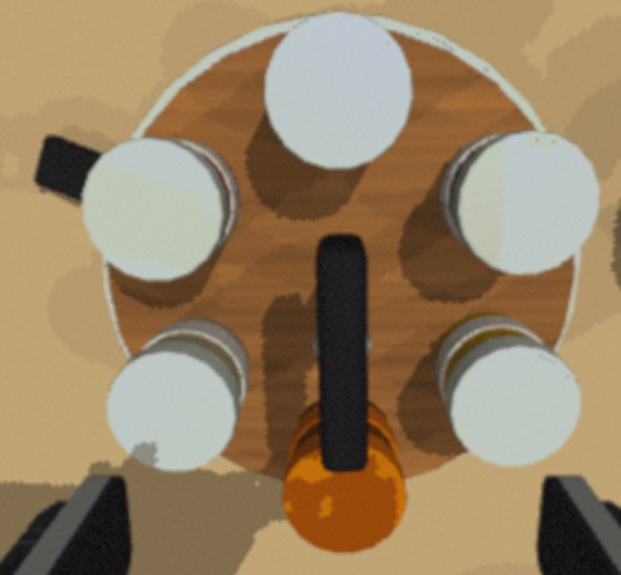

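Call:
drive_tool(
  commands=[
    [-1,[0.5,0.03,-0.08],[0,0,0]],
    [-1,[0.6,0,0],[0,0,0]],
    [-1,[0.58,0,0],[0,0,0]],
    [-1,[0,0,0],[0,0,0]],
    [1,[0,0,0],[0,0,0]],
  ],
)

```text
t: 15.7
eef_pos: [0.532, 0.2646, 0.3061]
orientation: [0.835, 1.404, -0.833]
wrist_force: [0.7, -0.2, 0.2]
gripper_width: 0.816
```

Call:
drive_tool(
  commands=[
    [1,[0,0,0],[0,0,0]],
    [1,[0,0,0],[0,0,0]],
    [1,[0,0,0],[0,0,0]],
    [1,[0,0,0],[0,0,0]],
    [1,[0,0,0],[0,0,0]],
  ],
)

```text
t: 16.32
eef_pos: [0.5315, 0.2644, 0.3066]
orientation: [0.833, 1.405, -0.835]
wrist_force: [-3.2, -2.5, 4.6]
gripper_width: 0.191
```

Run:
```python
from h import *
s=manip.read_state()
im=manip.camera('wrist'); cv2.imwrite('pics/w11.png',im[:,:,::-1])
g,R,_=plan(None); print('F tool',(R.T@s['wrist_force']).round(1),(R.T@s['moment']).round(2))
```

```text
t 16.38 grasp [0.5313 0.2642 0.1519] toolx [-0.001 -0.001 -1.   ] yaw y 28.63 w 0.193 F [-2.7 -1.4  4.6] j6 -0.21
F tool [-4.6 -4.   0.7] [-0.02  0.02 -0.7 ]
```

View pics/w11.png

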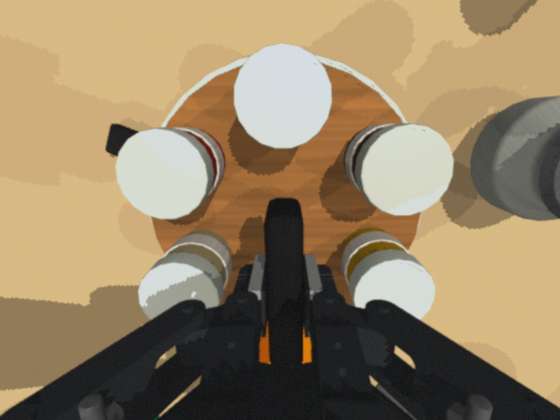

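Call:
drive_tool(
  commands=[
    [1,[0,0,0],[0.5,0,0]],
    [1,[0,0,0],[0.7,0,0]],
    [1,[0,0,0],[0.8,0,0]],
    [1,[0,0,0],[0.8,0,0]],
    [1,[0,0,0],[0.8,0,0]],
  ],
)

```text
t: 17.0
eef_pos: [0.5312, 0.2643, 0.3066]
orientation: [1.118, 1.265, -1.123]
wrist_force: [-4.8, -3.0, 6.3]
gripper_width: 0.19
```

Call:
drive_tool(
  commands=[
    [1,[0,0,0],[0.8,0,0]],
    [1,[0,0,0],[0.8,0,0]],
    [1,[0,0,0],[0.8,0,0]],
    [1,[0,0,0],[0.8,0,0]],
    [1,[0,0,0],[0.8,0,0]],
  ],
)

```text
t: 17.62
eef_pos: [0.5309, 0.2644, 0.3066]
orientation: [1.422, 1.054, -1.43]
wrist_force: [-6.5, -3.1, 8.2]
gripper_width: 0.187
```

Call:
drive_tool(
  commands=[
    [1,[0,0,0],[0.8,0,0]],
    [1,[0,0,0],[0.8,0,0]],
    [1,[0,0,0],[0.8,0,0]],
    [1,[0,0,0],[0.8,0,0]],
    [1,[0,0,0],[0.8,0,0]],
  ],
)

```text
t: 18.25
eef_pos: [0.5306, 0.2646, 0.3066]
orientation: [1.71, 0.781, -1.721]
wrist_force: [-7.6, -1.6, 8.4]
gripper_width: 0.191
```

Call:
drive_tool(
  commands=[
    [1,[0,0,0],[0.8,0,0]],
    [1,[0,0,0],[0.8,0,0]],
    [1,[0,0,0],[0.8,0,0]],
    [1,[0,0,0],[0.8,0,0]],
    [1,[0,0,0],[0.8,0,0]],
  ],
)

```text
t: 18.88
eef_pos: [0.5304, 0.2648, 0.3066]
orientation: [1.976, 0.438, -1.988]
wrist_force: [-9.1, -0.7, 8.8]
gripper_width: 0.192
```

Call:
drive_tool(
  commands=[
    [1,[0,0,0],[0.8,0,0]],
    [1,[0,0,0],[0.8,0,0]],
    [1,[0,0,0],[0.8,0,0]],
    [1,[0,0,0],[0.6,0,0]],
    [1,[0,0,0],[0,0,0]],
  ],
)

```text
t: 19.5
eef_pos: [0.5303, 0.2651, 0.3066]
orientation: [2.152, 0.133, -2.166]
wrist_force: [-8.5, -0.7, 8.6]
gripper_width: 0.195
```

Run:
```python
from h import *
s=manip.read_state()
im=manip.camera('wrist'); cv2.imwrite('pics/w12.png',im[:,:,::-1])
im=manip.camera('scene'); cv2.imwrite('pics/s12.png',cv2.resize(im[120:340,200:460],None,fx=2.7,fy=2.7)[:,:,::-1])
im=manip.camera('top'); cv2.imwrite('pics/t12.png',cv2.resize(im[145:285,160:340],None,fx=4,fy=4,interpolation=cv2.INTER_CUBIC)[:,:,::-1])
g,R,_=plan(None,-82.5); print('F tool',(R.T@s['wrist_force']).round(1),(R.T@s['moment']).round(2))
```

```text
t 19.65 grasp [0.5293 0.2653 0.1519] toolx [-0.006  0.001 -1.   ] yaw y -83.0 w 0.193 F [-8.7  0.8  7.7] j6 1.74
 yaw change 0.5 deg -> ax units -0.084 (alt 29.92 )
F tool [-8.5 -0.4  8.6] [ 0.06 -1.46 -0.36]
```

View pics/w12.png

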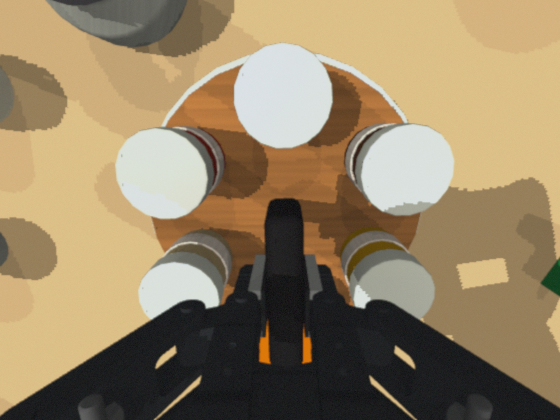

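View pics/s12.png

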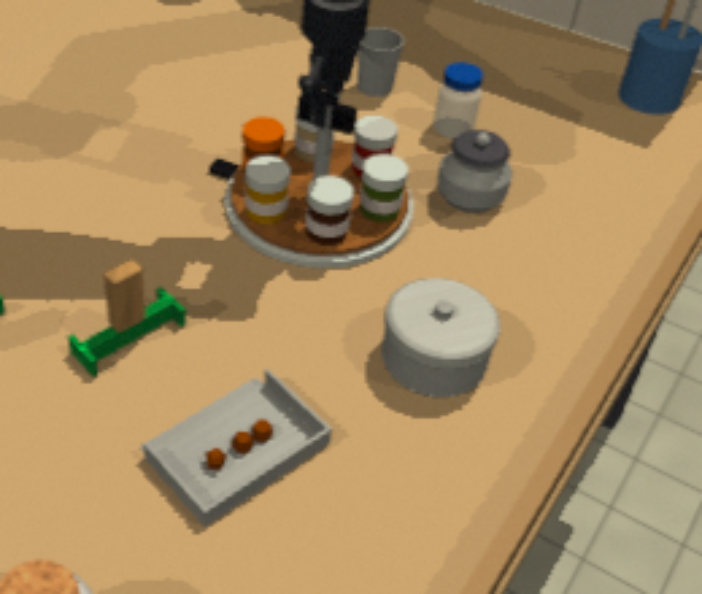

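View pics/t12.png

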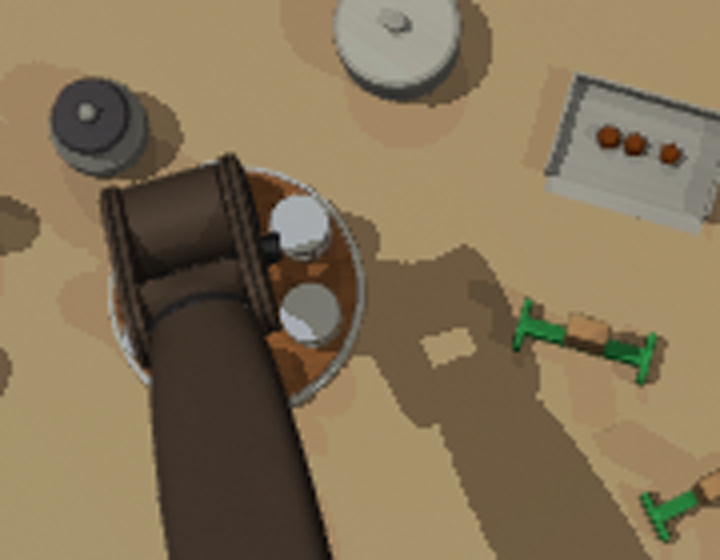

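Run:
```python
from h import *
c=lambda u,v:(200+u/2.7,120+v/2.7)
o=back('scene',[c(264,134)],.095)[0]
L=np.array([back('scene',[c(*u)],.095)[0] for u in [(267,173),(331,193),(385,172),(375,130)]])
ax=(L[0]+L[3])/2; ax2=(o+L[2])/2
print('orange',o,'axis',ax,ax2)
p=back('scene',[c(213,167)],.012)[0]; print('tip',p)
for a in (ax,ax2,np.array([.531,.262,0])):
    A=[np.degrees(np.arctan2(q[1]-a[1],q[0]-a[0]))%360 for q in (o,p)]; print(A, [np.degrees(np.arctan2(*(l-a)[[1,0]]))%60 for l in L])
t=lambda u,v:(160+u/4,145+v/4)
T=np.array([back('top',[t(*u)],.095)[0] for u in [(300,224),(310,312)]])
a=np.array([.5335,.2605,0])
print(T,[np.degrees(np.arctan2(*(l-a)[[1,0]]))%60 for l in T])
```

```text
orange [0.45547565 0.24117252 0.095     ] axis [0.53551145 0.25508041 0.095     ] [0.53810282 0.25275604 0.095     ]
tip [0.3799987  0.23237938 0.012     ]
[np.float64(189.85789928990567), np.float64(188.30511219732333)] [np.float64(8.516645194357565), np.float64(9.015616749754194), np.float64(6.20095980379368), np.float64(8.516645194357494)]
[np.float64(187.98029530438012), np.float64(187.34386761493076)] [np.float64(6.284537178156484), np.float64(8.625375292179001), np.float64(7.9802953043801095), np.float64(10.685900819224031)]
[np.float64(195.41734846147313), np.float64(191.0982963633433)] [np.float64(12.80852416840095), np.float64(8.488205905303772), np.float64(1.493548805206592), np.float64(3.7142939530963517)]
[[0.5799312  0.19326444 0.095     ]
 [0.49674102 0.18206532 0.095     ]] [np.float64(4.627992860353054), np.float64(4.889524579182449)]
```

Two independent checks put the jar in line with the pointer to within about 2°. In the scene view the jar is at about 188° and the pointer at 187–188°. In the top view the chord between the two visible lids gives about 187.7°. I'll hold a moment and hand in.

Call:
drive_tool(
  commands=[
    [1,[0,0,0],[0,0,0]],
    [1,[0,0,0],[0,0,0]],
    [1,[0,0,0],[0,0,0]],
    [1,[0,0,0],[0,0,0]],
  ],
)

```text
t: 20.15
eef_pos: [0.5303, 0.2651, 0.3066]
orientation: [2.152, 0.133, -2.166]
wrist_force: [-8.4, 0.2, 8.7]
gripper_width: 0.192
```

Run:
```python
from h import *
plan(None); print(manip.finish_job())
```

```text
t 20.15 grasp [0.5293 0.2652 0.1519] toolx [-0.006  0.001 -1.   ] yaw y -83.0 w 0.192 F [-8.4  0.2  8.7] j6 1.74
the job is handed in; nothing more can be done
None
```

I handed the job in at 20.2 s of the 58 s allowed; the hand-in gives no verdict.

- **Sweeping:** I used the sweeper farthest from the base and pushed all three lumps into the tray in one stroke. The last pictures show them well inside.
- **Sweeper:** It stands upright and released on the shelf in front of the tray.
- **Carousel:** I gripped the handle bar and turned the platter about 111° clockwise. The arm is still holding it shut on the bar: opening 0.19 (16 mm), steady wrist force about 12 N.
- **Alignment:** The scene view puts the jar at about 188–190° and the pointer at 187–188°. In the top view, the line between the two visible lids gives about 187.7°. That is within about 2° of the pointer line, against 8° allowed.
- **Checks that disagreed:** The wrist and top cameras put the carousel axis 4–7 mm apart in y, so I gripped between the two. Angles worked from that gripped position scattered more, with the jar at 195° and the pointer at 191°. The two lids seen from the top camera, using its own rough axis, gave about 185°. I relied on the readings that don't depend on where the axis is.
- **Bystanders:** I did not measure them again at the end. Those in the last pictures look unmoved.

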